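Show the first timber sample, label up

ROBOT

A 6-joint arm with a two-finger parallel gripper is mounted at the origin on the work surface. World frame = base frame: x ahead of the robot, y to its left, z up, the work surface at z = 0. Lengths are in m, angles in rad, forces in N, time in s.
With the tool pointing down it reaches from about 0.275 to 0.825 m from the base axis. Payload 4.9 kg.
Tool frame: the origin (TCP) lies between the finger pads, 19 mm behind the fingertips; this is the grasp point; y points along the fingers, x is the direction in which the jaws open and shut, and the axes are right-handed (so a half turn about y gives the same grasp; the last joint's range is limited). The gripper opens to 85 mm and grips with 20 to 120 N. Pads are 22 mm wide; open, the fingers measure 114 mm over their backs; the gripper's body (76 mm by 85 mm) begins 54 mm behind the grasp point. The pads swing forward as they close: fully open they stand 13 mm farther back than shut.
Start: joints at [-1.243, 0.326, -0.193, 1.052, 0, 1.437], TCP at [0.245, -0.492, 0.25] pointing down, gripper open.
Joint ranges: [-2.65, 2.65], [-0.97, 1.79], [-1.3, 1.35], [-1.93, 2.1], [-1.47, 1.37], [-3.14, 3.14]. Speed limits (rad/s): [2.57, 2.57, 3.14, 3.14, 3.14, 3.14].

INTERFACE

Orientations are given as a unit quaternion [w, x, y, z].
In Python, from cell import bot gives the robot as it stands. Calls block until the motion is done:
- bot.move_pose(position, orientation): joint-space move of the TCP to a pose.
- bot.move_linear(position, speed=0.15, rotation=None, until_force=None): straight line of the TCP; rotation=None keeps the orientation; speed is the mean speed in m/s. With until_force (N) it stops when the force on the tool has changed by that much, and returns True; else False.
- bot.goto_joints(angles): joint-space move.
- bot.set_gripper(opening, grasp_force=None): opening from 0.0 (shut) to 1.0 (fully open); grasp_force is the grip in N (None keeps the last); returns when the fingers have stopped.
- bot.wait(seconds).
- bot.solve_ik(position, orientation): joint angles nearest the present ones, or None.
- bot.camera(name): name is "side" or "top" or "wrist"; returns the picture (400x640x3 uint8, red, green, blue); there is no depth.
- bot.calibration(name): a dict with "mtx" (3x3 intrinsics, pixels), "extrinsics" (4x4, takes a point from world to camera coordinates); the wrist camera has in their place "hand_eye" (4x4, takes a point from camera to tool coordinates, whose origin is the TCP and whose axes are the tool frame's). Camera axes: x right, y down, z forward; pixel columns grow to the right and rows downward; lengths in m; the calibration is good to about 2 mm. A picture is of the moment at which its call begins: read the wrist's pose just before it. calibration takes no time and is no camera call.
A pose or a line that the arm cannot do raises bot.PlanningError and nothing moves.
- bot.close_job(): hands the job in, once; it reports no verdict.
Trained networks look in the newest picture that a camera, given by its name, has taken for a name from the list of things; names that differ only in an ending like _2 or _b are one class to them, and where a whole thing is asked for, a point or a joint stands for the part that bears it (a point fixed in the world has none). Each returns a list of dicts, best first, with "confidence" (0 to 1); they miss things now and then, are a little off and sometimes report something else, mostly with a low value. They report only what shows in the picture. A call takes as long as a camera call.
- bot.search_frame(camera, thing): "bbox" ([left, top, width, height] in pixels, round what is visible of it).
Readings, each from a call of its own:
- bot.read_clock(): time.
- bot.read_joint_positions(): joint angles.
- bot.read_joint_vel(): joint speeds.
- bot.read_joint_efforts(): joint torques, N m.
- bot.read_position(): TCP position.
- bot.read_tool_rot(): TCP orientation.
- bot.read_ft_force(): force on the tool from outside, world axes, zero at the start.
- bot.read_moment(): the same for the moment, N m.
- bot.read_gripper_width(): opening from 0.0 (shut) to 1.0 (fully open).
Only numpy, scipy, OpenCV 4.12 (cv2) and the standard library are available. Lean on these libraries where they do the work, as an engineer would, in place of code of your own. Each camera call takes 0.05 s, during which the arm holds its last target. There are 200 camera calls.

TASK

Slide the lid of the timber sample box open to its stop and take out the first sample slip, the one nearest the end of the box that the lid uncovers first, leaving the second slip in its slot and the things on the bench undisturbed. Its corner notch marks the end with the label: grip the slip on its other, plain half, so that the fingers stay off the label, and show it to the student across the bench, at about 20 cm or more above the bench, the slip's length lying level from left to right and its label side facing up and towards the bench's far side, tipped at least halfway from upright to flat. Finish while holding it there, still; do not put it down or let go.

Things in the scene. Friction and masses are not known exactly. Their poses are not given: they have to be found in the camera images.
- box: plywood sample box fixed to the bench, outer 119 (its x) x 236 (its y) x 71 mm high; walls and floor 8. Origin: centre of underside. Wall ribs (5 deep, up to z 40) make slots 10 wide for slips standing across it, lengthwise along x, upper edges at z 53. The lid slides to -y: the +y end is uncovered first. Open to its stop it bares y -40 to +110; a third slip (y -64) stays under it.
- first_slot (a point): floor of the first slot, box y = +64 mm, z = 8, on the box's middle line: the slip here is the one to take. Free room beside it: 42 mm to the end wall, 40 mm to the second slip.
- second_slot (a point): floor of the second slot, box y = +16 mm, z = 8, on the box's middle line: the slip here stays.
- lid (a joint): slide of the flat plywood lid (5 mm thick, top at z 64.5 of the box) in grooves along the box's -y: m from shut (0) to its stop (0.150); it starts shut or up to 25 mm open; about 1.5 N of friction, stays where it is left.
- lid_knob (a point): turned wooden knob on the lid's middle line, 60 mm from the lid's middle towards the box's -y end: foot 16 mm, head 24 mm wide, 22 mm tall above the lid. The point is on its axis at the height of the head, 15.5 mm above the lid; it moves with the lid.
- slip_a: wood slip, 100 x 8 x 45 mm, ~30 g, on edge across the box. Origin: middle of lower edge; z up, x along its length to the notched end, y to the label face. Notch 12 long x 10 deep in the upper corner at +x. Label on the +y face only, x 10 to 46, z 4 to 32: seen from above with the notch away from you, on the left. Stands in either slot; at the start its x and y point as the box's.
- slip_b: wood slip, 100 x 8 x 45 mm, ~30 g, on edge across the box. Origin: middle of lower edge; z up, x along its length to the notched end, y to the label face. Notch 12 long x 10 deep in the upper corner at +x. Label on the +y face only, x 10 to 46, z 4 to 32: seen from above with the notch away from you, on the left. Stands in either slot; at the start its x and y point against the box's.
- view (a point): the student's line of sight, a fixed point in the air 250 mm over the bench: its z axis points from there to the student's eyes, up and away from the robot at 45 degrees; its y axis is the bench's left-right line (world y).
- slip_out: a sample slip of the same make lying flat on the bench with its label up, 100 x 45 x 8 mm; to be left alone. Origin: centre of its underside.
- blank: turned cylinder of glued wood rings standing on the bench, 80 across, 90 tall (mm); to be left alone. Origin: centre of its underside.
- chisel: turning chisel lying on the bench, wooden handle 27 mm thick and 230 mm long towards its -x, steel blade 150 mm towards its +x; to be left alone. Origin: underside, at the ferrule between them.

How it is judged:
On the way, in this order (a step that is already met when the one before it is completed fails the run):
1. the lid is slid open to its stop (value of joint lid above 0.135 m), for 0.2 s.
2. the first slip is lifted out of the box in the fingers, the second stays in its slot (((z of slip_a in the frame of box above 0.08 m and contact force between the fingers and slip_a above 0.5 N and (y of slip_b in the frame of box between 0.006 and 0.026 m and z of slip_b in the frame of box below 0.016 m and angle between slip_b's own z axis and vertical below 0.2 rad)) or (z of slip_b in the frame of box above 0.08 m and contact force between the fingers and slip_b above 0.5 N and (y of slip_a in the frame of box between 0.006 and 0.026 m and z of slip_a in the frame of box below 0.016 m and angle between slip_a's own z axis and vertical below 0.2 rad)))), for 0.1 s.
At the end, for the whole second after the job is handed in: Lid open over 0.135 m. First slip held in the fingers, TCP less than 3 mm past its middle to the label end, lower edge over 0.15 m up, still, label normal within 0.96 rad of up and 0.9 of the line to the student's eyes, length within 0.45 rad of the y line. Second slip still in its slot (value of joint lid above 0.135 m and ((height (world z) of slip_a above 0.15 m and contact force between the fingers and slip_a above 0.5 N and contact force between slip_a and box below 0.1 N and angle between slip_a's own y axis and vertical below 0.96 rad and angle between the x axis of slip_a and the y axis of view, either way round below 0.45 rad and angle between the y axis of slip_a and the z axis of view, either way round below 0.9 rad and x of the grasp point in the frame of slip_a below 0.003 m and linear speed of slip_a below 0.03 m/s and (y of slip_b in the frame of box between 0.006 and 0.026 m and z of slip_b in the frame of box below 0.016 m and angle between slip_b's own z axis and vertical below 0.2 rad)) or (height (world z) of slip_b above 0.15 m and contact force between the fingers and slip_b above 0.5 N and contact force between slip_b and box below 0.1 N and angle between slip_b's own y axis and vertical below 0.96 rad and angle between the x axis of slip_b and the y axis of view, either way round below 0.45 rad and angle between the y axis of slip_b and the z axis of view, either way round below 0.9 rad and x of the grasp point in the frame of slip_b below 0.003 m and linear speed of slip_b below 0.03 m/s and (y of slip_a in the frame of box between 0.006 and 0.026 m and z of slip_a in the frame of box below 0.016 m and angle between slip_a's own z axis and vertical below 0.2 rad)))); the arm keeps its last pose, push and grip.
It fails at once if the slip lying on the bench is disturbed (moved over 30 mm) (distance of slip_out from where it was at the start of the episode above 0.03 m).
It fails at once if the turned blank is disturbed (moved over 30 mm) (distance of blank from where it was at the start of the episode above 0.03 m).
It fails at once if the chisel is disturbed (moved over 30 mm) (distance of chisel from where it was at the start of the episode above 0.03 m).
It fails at once if the two slips are both pulled up out of their slots (z of each of slip_a, slip_b in the frame of box above 0.03 m).
It also fails if it takes over 51 s, if anything falls off the work surface, if the arm or the gripper's body presses on something with over 40 N, if the wrist force passes 120 N, or if a joint passes its speed limit or range.

## Working session

There is one attempt and no reset: what is moved stays moved. The work goes in short steps, each a Python script; the robot and the scene stay as the last script left them, time stands still between calls to the robot, and variables do not carry over. Pictures are saved under pics/ and viewed, on a budget of 10 in all, crops included, one or two more only if the job needs it, and the job is handed in when it is done.

```bash
mkdir -p pics; ls
python3 - <<'E'
from cell import bot
import cv2,numpy as np
for n in ("side","top"):
    im=bot.camera(n); cv2.imwrite(f"pics/{n}0.png",im[:,:,::-1])
    c=bot.calibration(n); print(n,np.round(c["mtx"],1).tolist(),np.round(c["extrinsics"],4).tolist())
    for t in ("box","lid_knob","slip_out","blank","chisel"):
        print(t,[(d["bbox"],round(d["confidence"],2)) for d in bot.search_frame(n,t)[:2]])
print(np.round(bot.calibration("wrist")["hand_eye"],4).tolist(),bot.read_tool_rot(),bot.read_clock())
a=cv2.imread("pics/side0.png");b=cv2.imread("pics/top0.png")
E
```

```text
pics
side [[465.3, 0.0, 320.6], [0.0, 465.3, 193.3], [0.0, 0.0, 1.0]] [[-0.9549, -0.2963, 0.021, 0.6213], [-0.2273, 0.6834, -0.6938, 0.201], [0.1912, -0.6672, -0.7199, 1.4067], [0.0, 0.0, 0.0, 1.0]]
box [([310.1, 174.5, 72.6, 69.6], 0.57)]
lid_knob [([321.0, 170.9, 60.0, 57.5], 0.67)]
slip_out [([306.7, 147.9, 24.8, 18.4], 0.68)]
blank [([256.3, 215.3, 30.6, 42.5], 0.92)]
chisel [([247.8, 316.8, 141.7, 59.8], 0.79)]
top [[400.4, 0.0, 323.4], [0.0, 400.4, 200.8], [0.0, 0.0, 1.0]] [[-0.0223, -0.9997, -0.0092, 0.131], [-0.9873, 0.0235, -0.1569, 0.6563], [0.1571, 0.0056, -0.9876, 1.155], [0.0, 0.0, 0.0, 1.0]]
box [([326.1, 201.7, 90.9, 60.7], 0.56)]
lid_knob [([335.3, 208.6, 77.2, 50.4], 0.97)]
slip_out [([427.3, 161.3, 25.7, 31.8], 0.79), ([325.5, 203.1, 87.4, 60.3], 0.54)]
blank [([282.2, 157.5, 30.0, 33.5], 0.73), ([327.9, 201.3, 87.3, 59.6], 0.6)]
chisel [([204.4, 189.3, 16.9, 132.2], 0.83)]
[[1.0, 0.001, 0.0009, 0.0009], [-0.0006, -0.2638, 0.9646, -0.1243], [0.0012, -0.9646, -0.2638, 0.0659], [0.0, 0.0, 0.0, 1.0]] [-0.60115497  0.60115624 -0.37230696  0.37230552] 0.6
```

Run:
```python
import cv2,numpy as np
b=cv2.imread("pics/top0.png")[130:290,180:480];a=cv2.imread("pics/side0.png")[120:290,230:410]
A=cv2.resize(b,(800,427),interpolation=cv2.INTER_CUBIC)
cv2.imwrite("pics/tc.png",A)
cv2.imwrite("pics/sc.png",cv2.resize(a,None,fx=3.5,fy=3.5,interpolation=cv2.INTER_CUBIC))
```

```text
(no output)
```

View pics/tc.png

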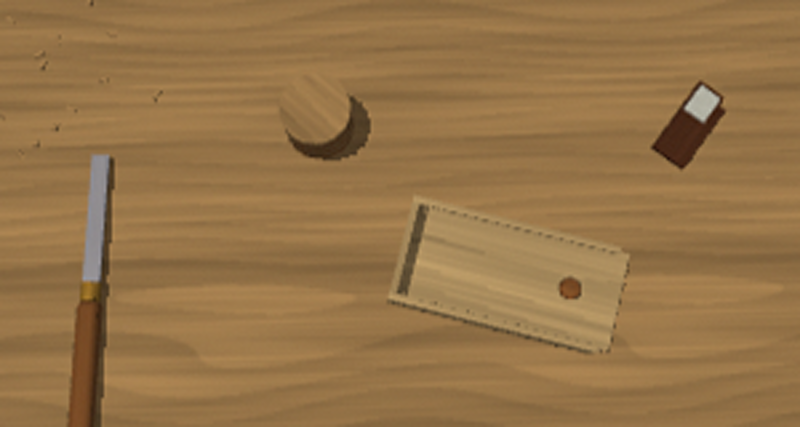

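View pics/sc.png

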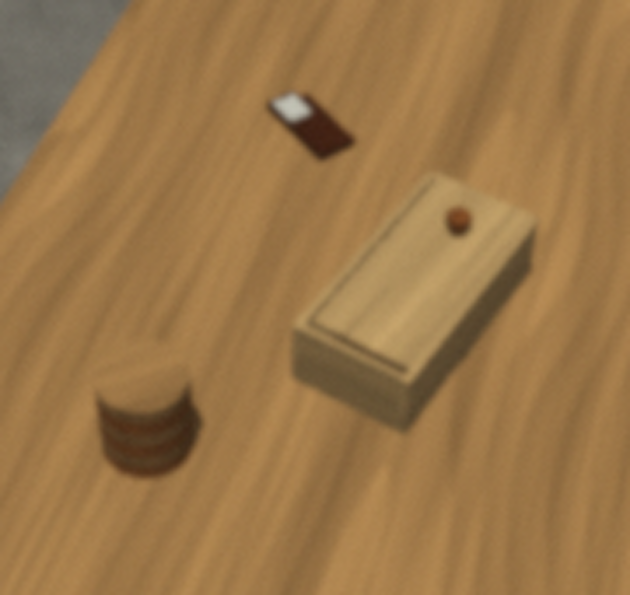

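Top crop (scale 2.667, offset 180,130): box top corners are at about (418,198), (388,298), (606,353) and (629,254). The uncovered gap is at the left (world +y) and the knob is at (570,288). The side view agrees: the gap is at the end nearer the blank, and the bench around the box is clear.

```bash
cat > h.py <<'E'
from cell import bot
import cv2,numpy as np
from scipy.spatial.transform import Rotation as R
def ray(n,uv,z):
    """pixel -> world on plane z"""
    c=bot.calibration(n)
    T=np.linalg.inv(c["extrinsics"]) if n!="wrist" else wristT()
    d=T[:3,:3]@np.linalg.solve(c["mtx"],[*uv,1.]); o=T[:3,3]
    return o+d*(z-o[2])/d[2]
def wristT():
    T=np.eye(4); T[:3,3]=bot.read_position(); T[:3,:3]=rot(bot.read_tool_rot()).as_matrix()
    return T@bot.calibration("wrist")["hand_eye"]
def rot(q): return R.from_quat(np.roll(q,-1))
def quat(r): return np.roll(r.as_quat(),1)
def tool(x,y):
    """orientation from tool x (jaws) and y (along fingers) in world"""
    x,y=np.array(x,float),np.array(y,float); return quat(R.from_matrix(np.array([x,y,np.cross(x,y)]).T))
E
python3 - <<'E'
from h import *
P=[ray("top",(180+u/2.6667,130+v/2.6667),.071)[:2] for u,v in [(418,198),(388,298),(606,353),(629,254)]]
P=np.array(P); print(P.round(4)); c=P.mean(0)
yv=(P[0]+P[1]-P[2]-P[3])/2; xv=(P[0]+P[3]-P[1]-P[2])/2
print(c,np.linalg.norm(yv),np.linalg.norm(xv),np.degrees(np.arctan2(-yv[0],yv[1])),np.degrees(np.arctan2(xv[1],xv[0])))
S=np.array([ray("side",(230+u/3.5,120+v/3.5),.071)[:2] for u,v in [(293,330),(405,377),(535,222),(433,172)]])
print(S.round(4),S.mean(0)); yv=(S[0]+S[1]-S[2]-S[3])/2; print(np.linalg.norm(yv),np.degrees(np.arctan2(-yv[0],yv[1])))
print("knob",ray("top",(180+570/2.6667,130+288/2.6667),.08),ray("side",(230+458/3.5,120+220/3.5),.08))
E
```

```text
[[ 0.6449  0.0764]
 [ 0.5349  0.1123]
 [ 0.4701 -0.1227]
 [ 0.5771 -0.1539]]
[ 0.55676083 -0.0219956 ] 0.24189285205824973 0.11351996902286969 -15.90484383442109 -17.18243336623228
[[ 0.6472  0.0869]
 [ 0.5403  0.1077]
 [ 0.4737 -0.1118]
 [ 0.5813 -0.1477]] [ 0.56062869 -0.01621194]
0.23653770616105654 -16.264722269493458
knob [ 0.54074875 -0.08575024  0.08      ] [ 0.54131006 -0.08246539  0.08      ]
```

```bash
cat >> h.py <<'E'
YAW=np.radians(-16.2); C=np.array([.559,-.019]) 
def bx(x,y,z,C=C,yaw=YAW):
    c,s=np.cos(yaw),np.sin(yaw); return np.array([C[0]+c*x-s*y,C[1]+s*x+c*y,z])
def by(yaw=YAW): return np.array([-np.sin(yaw),np.cos(yaw),0])
E
python3 - <<'E'
from h import *
for s in (1,-1):
    print("push",s,bot.solve_ik(bx(0,-.02,.15),tool(s*by(),[0,0,-1])))
    print("grasp",s,bot.solve_ik(bx(0,.064,.05),tool(s*by(),[0,0,-1])))
t=.75
for s in (1,-1):
  for p in ((.45,0,.32),(.5,-.2,.32),(.55,0,.3)):
    print("final",s,p,bot.solve_ik(p,tool([s*np.sin(t),0,s*np.cos(t)],[np.cos(t),0,-np.sin(t)])))
E
```

```text
push 1 [-0.20199431  0.42109368 -0.32498168  0.82472096  0.          0.08074903]
grasp 1 [-0.05411859  0.58055675 -0.35712222  0.63311736  0.          0.22862475]
push -1 [-0.20199431  0.42109368 -0.32498168  0.82472096  0.         -3.06084362]
grasp -1 [-0.05411859  0.58055675 -0.35712222  0.63311736  0.         -2.91296791]
final 1 (0.45, 0, 0.32) [-0.309633   -0.44480209 -1.05283866  0.16629594  0.22484192  1.3560859 ]
final 1 (0.5, -0.2, 0.32) [-0.81098216 -0.14531522 -0.84314815  0.23630565  0.55912908  0.9484609 ]
final 1 (0.55, 0, 0.3) [-0.21719704 -0.15839862 -0.95174554 -0.03148029  0.15833484  1.42149294]
final -1 (0.45, 0, 0.32) [-0.309633   -0.44480209 -1.05283866  0.16629594  0.22484192 -1.78550675]
final -1 (0.5, -0.2, 0.32) [-0.81098216 -0.14531522 -0.84314815  0.23630565  0.55912908 -2.19313175]
final -1 (0.55, 0, 0.3) [-0.21719704 -0.15839862 -0.95174554 -0.03148029  0.15833484 -1.72009971]
```

Run:
```python
from h import *
q=tool(by(),[0,0,-1])
bot.set_gripper(0.0,40)
bot.move_pose(bx(0,-.018,.17),q)
bot.move_linear(bx(0,-.018,.0885),.12,until_force=8)
print(bot.read_position())
hit=bot.move_linear(bx(0,-.2,.0885),.06,until_force=12)
p=bot.read_position(); print(hit,p,bot.read_ft_force(),"box y",(p[:2]-C)@by()[:2])
bot.wait(.3)
bot.move_linear(p+np.append(by()[:2]*.02,0),.1)
bot.move_linear(bx(0,-.12,.2),.2)
bot.move_pose(bx(0,-.01,.30),q)
c=bot.calibration("wrist")
im=bot.camera("wrist"); cv2.imwrite("pics/w1.png",im[:,:,::-1])
for n in ("slip_a","lid_knob"): print(n,[(d["bbox"],round(d["confidence"],2)) for d in bot.search_frame("wrist",n)[:4]])
print(c["mtx"],bot.read_clock())
```

```text
[ 0.55448058 -0.03654018  0.08903162]
True [ 0.50869273 -0.19224443  0.08829247] [1.18396829 2.52909584 2.20190472] box y -0.18040080904365527
slip_a [([338.9, 122.1, 16.9, 95.8], 0.61), ([380.5, 122.2, 20.4, 91.8], 0.61)]
lid_knob [([59.7, 121.8, 238.7, 108.2], 0.94)]
[[357.54249874   0.         318.74969262]
 [  0.         357.54249874 198.72109009]
 [  0.           0.           1.        ]] 8.7833
```

View pics/w1.png

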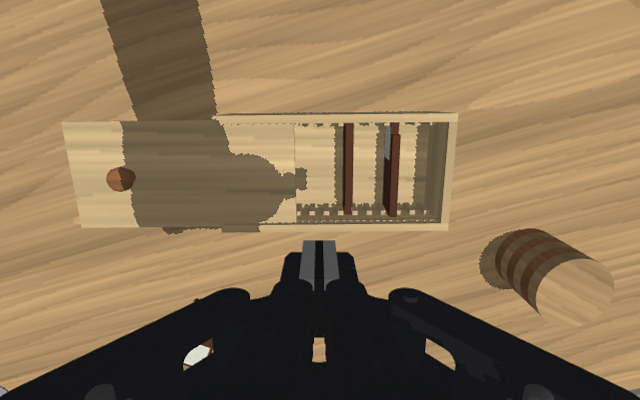

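The lid has moved to its stop: the knob is at (120,180) and the lid edge at column 296. The slips stand at about columns 348 and 392, and image up is towards −x. I'll zoom in on the first slip.

Run:
```python
import cv2
im=cv2.imread("pics/w1.png")[105:235,330:465]
cv2.imwrite("pics/w1c.png",cv2.resize(im,None,fx=4.5,fy=4.5,interpolation=cv2.INTER_NEAREST))
```

```text
(no output)
```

View pics/w1c.png

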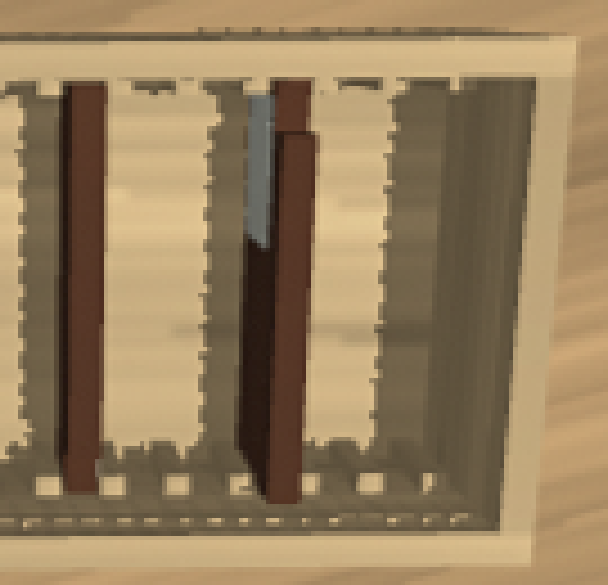

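The first slip's label (grey, left face) and notch step (296,132) are at the image-top end, which is box −x. So it is slip_b, and its plain half is at box +x. I'll measure it.

Run:
```python
from h import *
f=lambda u,v,z: ray("wrist",(330+u/4.5,105+v/4.5),z)[:2]
M=np.array([[np.cos(YAW),-np.sin(YAW)],[np.sin(YAW),np.cos(YAW)]])
for n,p in dict(step=f(296,132,.053),end=f(284,502,.053),c1=f(578,38,.071),c2=f(531,565,.071),s2top=f(87,82,.053),s2bot=f(82,492,.053)).items(): print(n,p.round(4),((p-C)@M).round(4))
```

```text
step [0.5433 0.0538] [-0.0354  0.0655]
end [0.6284 0.0311] [0.0527 0.0675]
c1 [0.5383 0.1125] [-0.0566  0.1205]
c2 [0.6527 0.0804] [0.0622 0.1216]
s2top [0.5193 0.0112] [-0.0465  0.0179]
s2bot [ 0.6124 -0.0149] [0.0501 0.0188]
```

Run:
```python
from h import *
q=tool(by(np.radians(-15.5)),[0,0,-1])
bot.set_gripper(0.36,40); print(bot.read_gripper_width())
g=bx(.020,.0667,.042)
bot.move_pose(g+[0,0,.09],q)
im=bot.camera("wrist"); cv2.imwrite("pics/w2.png",im[:,:,::-1])
print("hit",bot.move_linear(g,.06,until_force=5),bot.read_position())
bot.set_gripper(0.0,40)
print(bot.read_gripper_width(),bot.read_ft_force(),bot.read_clock())
im=bot.camera("wrist"); cv2.imwrite("pics/w3.png",im[:,:,::-1])
```

```text
0.359841112658169
hit False [0.59713993 0.03945174 0.04240601]
0.07971740978389778 [1.31966644 3.90349148 1.36665786] 11.975
```

View pics/w3.png

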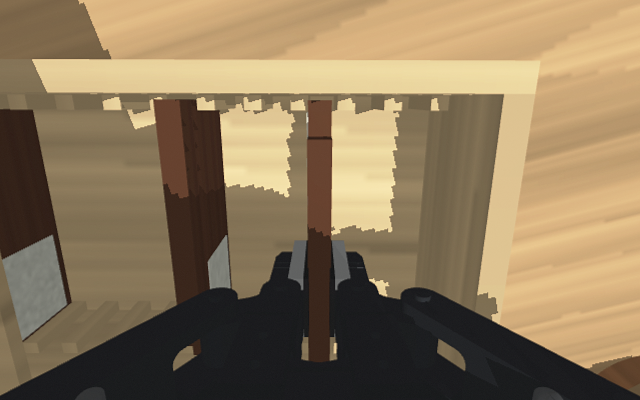

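The slip is between the fingers, with its notch step (320,138) well away from them. The second slip is upright at its own place. Next: lift and present.

Run:
```python
from h import *
p=bot.read_position()
print("lift hit",bot.move_linear(p+[0,0,.03],.05,until_force=15))
bot.move_linear(p+[0,0,.2],.1)
bot.wait(.2); print(bot.read_gripper_width())
t=.75
bot.move_pose([.55,0,.32],tool([-np.sin(t),0,-np.cos(t)],[np.cos(t),0,-np.sin(t)]))
bot.wait(1)
print(bot.read_position(),bot.read_gripper_width(),bot.read_ft_force(),bot.read_clock())
a=bot.camera("side");cv2.imwrite("pics/s4.png",a[:,:,::-1])
w=bot.camera("wrist"); t=bot.camera("top")
z=cv2.resize(a[60:260,200:420],(800,600))[:, :]
o=np.vstack([np.hstack([cv2.resize(a[60:310,200:500],(400,333)),cv2.resize(w,(400,250))[:].repeat(1,0) if 0 else cv2.copyMakeBorder(cv2.resize(w,(400,250)),0,83,0,0,cv2.BORDER_CONSTANT)]),cv2.resize(t[80:290,160:560],(800,267),interpolation=cv2.INTER_AREA)[:267]])
cv2.imwrite("pics/fin.png",o[:,:,::-1])
```

```text
lift hit False
0.08491425541074718
[ 5.49989612e-01 -1.02396826e-07  3.20001001e-01] 0.0828120977121557 [ 0.14984253 -0.91563404 -0.16802539] 17.525
```

View pics/fin.png

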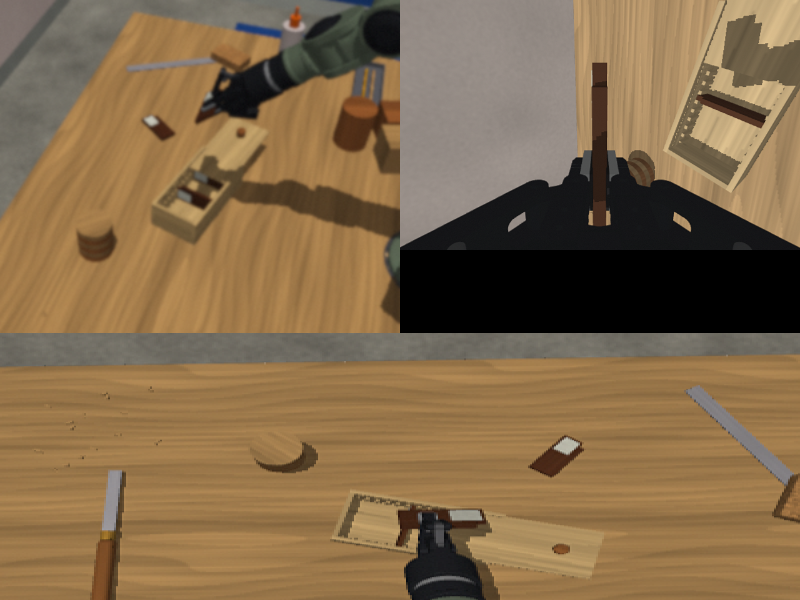

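The label faces up and away, the slip's length lies left to right, the second slip is in its slot and the bench items are in place. Handing in.

```bash
python3 -c "
from h import *
print(bot.read_gripper_width(),abs(bot.read_joint_vel()).max()); bot.close_job()"
```

```text
0.08524251579019429 0.0012116563046037409
the job is handed in; nothing more can be done
```

The job is handed in with the arm holding the first slip up to the student; `close_job` reports no verdict. The robot clock read 17.5 s just before, against the 51 s limit.

- **Lid:** I pushed it open by the knob until the force trip at the stop. The wrist picture showed the box bared, though I did not read the lid joint itself.
- **First slip:** The one in the first slot was `slip_b`, with its label and notch towards the robot. I gripped it on its plain half, about 18 mm from its middle by plan. In the last top picture it looked more like 11 mm, still on the plain side of the limit.
- **Held pose:** The grasp point is at z = 0.32 m and the slip's length lies along world y. By the commanded pose, the label is tipped about 43° from up towards the far side. The last top picture shows the label, clear of the fingers.
- **Last checks:** The gripper opening was 0.085 (about 7 mm on the 8 mm slip) and joint speeds were near zero. The second slip was in its slot. The loose slip, blank and chisel looked unmoved.

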